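# Load the envelope-sealing caddy and lift it by its handle

### The arm

A 6-joint arm with a two-finger parallel gripper is mounted at the origin on a cart in front of the work surface, level with it; the furniture and walls round the work are solid. World frame = base frame: x ahead of the robot, y to its left, z up, the work surface at z = 0. Lengths are in m, angles in rad, forces in N, time in s.
With the tool pointing down it reaches from about 0.3 to 0.95 m from the base axis. Payload 3.1 kg.
Tool frame: the origin (TCP) lies at the very end of the fingers, on their centre line; the grasp point (between the pads) lies 19 mm behind it (manip.grip_depth is the distance from the TCP to the grasp point, in m); z points along the fingers, y is the line along which they close (so a half turn about z gives the same grasp; the last joint's range is limited). The gripper opens to 85 mm and grips with 20 to 120 N. Pads are 22 mm wide; open, the fingers measure 114 mm over their backs; the gripper's body (76 mm by 85 mm) begins 54 mm behind the grasp point. The pads swing forward as they close: fully open they stand 13 mm farther back than shut.
Start: joints at [1.043, 0.308, 1.634, -0, 1.2, -0.07], TCP at [0.276, 0.561, 0.231] pointing down, gripper open.
Joint ranges: [-3.06, 3.06], [-0.79, 1.96], [0.05, 2.63], [-1.19, 4.34], [0.05, 2.64], [-2.94, 2.94]. Speed limits (rad/s): [2.79, 2.79, 3.14, 3.14, 3.14, 3.14].

### API

Orientations are given as a unit quaternion [w, x, y, z].
In Python, from plant import manip gives the robot as it stands.
- The arm moves only by the tool drive_tool, never from a script. Its argument "moves" is a list of rows, each a list of 6 numbers: the shift along the tool's x, y, z in m, then the turn, a rotation vector about the tool's x, y, z in rad. A call has 1 to 8 rows; each row is the pose to reach, as a shift and turn from the pose commanded when the call began, along the tool's axes at that moment; what a row does not reach only later rows make up. A row lasts 1/8 s, in which the tool goes at most 62.5 mm and 10.7 degrees, less where a joint would pass 70% of its speed; a pose out of reach is approached as far as the arm can. A call with a gripper value outside its range is refused whole. "fingers" is the finger opening in m, from 0 to 0.0854, set as the call begins (left out, the last holds). The fingers move at their own pace and stop on an object; "grip_force" is the grip in N (left out, the last holds). Time passes only in rows, so rows that repeat a pose let the fingers close. It gives the time, the measured TCP pose, the force, the opening and the grip force at its end, in the units of the state.
- manip.get_state(): the state, without advancing time (a new reading comes with each control period).
- manip.camera(name): name is "side" or "top"; returns a dict with "img" (480x640x3 uint8, blue, green, red), "fx", "fy", "cx", "cy" (pixels), "origin" and "rotation" of the camera in the world. Camera axes: x right, y down, z forward; pixel columns grow to the right and rows downward; lengths in m; the calibration is good to about 2 mm. A picture is of the moment at which its call begins. There is no depth.
- manip.job_done(): hands the job in; it is judged then, once.
The state is a dict: "t": time; "joints": joint angles; "joint_velocities": joint speeds; "effort": joint torques, N m; "eef_pos": TCP position; "tool_rot": TCP orientation; "ft_force": force on the tool from outside, world axes, zero at the start; "ft_torque": the same for the moment, N m; "width": finger opening in m; "grip_force": force on a finger pad.
Only numpy, scipy, OpenCV 4.12 (cv2) and the standard library are available. Lean on these libraries where they do the work, as an engineer would, in place of code of your own. Each camera call takes 0.05 s, during which the arm holds its last target. There are 200 camera calls.

### The job

Get the sealing caddy ready to go: while it stands on the table, set both green moistener bottles upright in its green compartments and the loose purple-capped glue stick in the free purple one, each right down on the compartment floor. Then swing the caddy's folded handle upright, lift the loaded caddy by the middle of the grip about 10 cm clear of the table and finish while holding it there, level and still; nothing is put down again. Keep the caddy from tipping, and leave everything else on the table where it lies.

Things in the scene. Friction and masses are not known exactly. Their poses are not given: they have to be found in the camera images.
- caddy: dark grey supply caddy, 0.6 kg empty. Foot plate 96 (x) x 182 (y) x 6 mm; on it a block 50 x 176 mm of four open compartments in a row along y: purple, green, green, purple (coloured floors, rims, side plates), rims 52 mm and floors 6 mm up. Pivot ears 30 mm wide at y = -86 and +86, tops 103 mm up. Origin: centre of the underside; z up; the folded handle points along -x, roughly to the robot
- caddy_handle (a joint): angle of the caddy's steel bail handle, rad: 0 = folded level in front of the caddy (at the start), 1.57 = upright over its middle, stop at 1.9. Turns freely about the line along the caddy's y at x = 0, 88 mm up; falls back to 0 if let go. The pivot lies above the loaded caddy's centre of mass, so the caddy hangs level from it
- handle_grip (a point): middle of the handle's round black grip, 16 mm diameter, 110 mm long, parallel to the caddy's y, 95 mm from the pivot line. Folded: 95 mm along the caddy's -x from its centre, 88 mm above the table; upright: 183 mm above the underside, 80 mm over the bottle tops. Pinch it from above with the fingers closing across it; it is a sleeve that spins freely on the handle's wire
- purple_1 (a point): floor centre of the purple compartment at the caddy's -y end (65.5 mm from its centre): 36x36 mm inside, 46 mm deep; empty at the start. Sites in the caddy share its axes
- green_1 (a point): floor centre of the green compartment at y = -23 mm: 43x43 mm inside, 46 mm deep; empty at the start
- green_2 (a point): floor centre of the green compartment at y = +23 mm: 43x43 mm inside, 46 mm deep; empty at the start
- purple_2 (a point): floor centre of the purple compartment at the +y end (65.5 mm from the centre): 36x36 mm inside, 46 mm deep; holds glue_stick_2 at the start
- moistener_1: green envelope-moistener bottle with a white cap, standing on the table; round, 33 mm diameter up to 78 mm, cap 28 mm diameter, 95 mm tall, 50 g. Origin: centre of its underside, z up
- moistener_2: a second bottle just like moistener_1
- glue_stick_1: white glue stick with a purple cap, standing on the table; round, 26 mm diameter, 96 mm tall (cap from 60 mm up), 35 g. Origin: centre of its underside, z up
- glue_stick_2: a like glue stick, already standing in the purple compartment at the caddy's +y end; it stays there
- calculator: dark grey pocket calculator, 140x85x18, lying at the front left; leave it alone
- stapler: red and black desk stapler, 36x150x53, lying at the back; leave it alone
- glue_bottle: teal paste bottle with a pointed blue cap, 44 across and 128 tall, standing at the right; it does not belong in the caddy; leave it alone
- tape_gun: orange hand label marker, 50x137x34, at the front left; leave it alone
There are look-alikes about, which are no part of the job. Leave any red look-alike of the moistener_1 alone.

How it is judged:
On the way:
1. both moistener bottles stand in green compartments and both glue sticks in purple ones, let go, with the caddy still on the table (((horizontal distance between moistener_1 and green_1 below 0.012 m and z of moistener_1 in the frame of green_1 between -0.01 and 0.01 m) or (horizontal distance between moistener_1 and green_2 below 0.012 m and z of moistener_1 in the frame of green_2 between -0.01 and 0.01 m)) and ((horizontal distance between moistener_2 and green_1 below 0.012 m and z of moistener_2 in the frame of green_1 between -0.01 and 0.01 m) or (horizontal distance between moistener_2 and green_2 below 0.012 m and z of moistener_2 in the frame of green_2 between -0.01 and 0.01 m)) and ((horizontal distance between glue_stick_1 and purple_1 below 0.012 m and z of glue_stick_1 in the frame of purple_1 between -0.01 and 0.01 m) or (horizontal distance between glue_stick_1 and purple_2 below 0.012 m and z of glue_stick_1 in the frame of purple_2 between -0.01 and 0.01 m)) and ((horizontal distance between glue_stick_2 and purple_1 below 0.012 m and z of glue_stick_2 in the frame of purple_1 between -0.01 and 0.01 m) or (horizontal distance between glue_stick_2 and purple_2 below 0.012 m and z of glue_stick_2 in the frame of purple_2 between -0.01 and 0.01 m)) and height (world z) of caddy below 0.01 m and angle between caddy's own z axis and vertical below 0.1 rad and contact force between the fingers and moistener_1 below 0.05 N and contact force between the fingers and moistener_2 below 0.05 N and contact force between the fingers and glue_stick_1 below 0.05 N and contact force between the fingers and glue_stick_2 below 0.05 N), for 0.2 s.
At the end, for the whole second after the job is handed in: Held by mid-grip (40 mm; over 3 N), handle above 1.2 rad, caddy over 70 mm up, level within 0.14 rad, under 0.03 m/s and 0.2 rad/s; moisteners in green, glue sticks in purple compartments (12 mm off centre, 10 mm off floor, tilt under 0.3 rad) (((horizontal distance between moistener_1 and green_1 below 0.012 m and z of moistener_1 in the frame of green_1 between -0.01 and 0.01 m) or (horizontal distance between moistener_1 and green_2 below 0.012 m and z of moistener_1 in the frame of green_2 between -0.01 and 0.01 m)) and ((horizontal distance between moistener_2 and green_1 below 0.012 m and z of moistener_2 in the frame of green_1 between -0.01 and 0.01 m) or (horizontal distance between moistener_2 and green_2 below 0.012 m and z of moistener_2 in the frame of green_2 between -0.01 and 0.01 m)) and ((horizontal distance between glue_stick_1 and purple_1 below 0.012 m and z of glue_stick_1 in the frame of purple_1 between -0.01 and 0.01 m) or (horizontal distance between glue_stick_1 and purple_2 below 0.012 m and z of glue_stick_1 in the frame of purple_2 between -0.01 and 0.01 m)) and ((horizontal distance between glue_stick_2 and purple_1 below 0.012 m and z of glue_stick_2 in the frame of purple_1 between -0.01 and 0.01 m) or (horizontal distance between glue_stick_2 and purple_2 below 0.012 m and z of glue_stick_2 in the frame of purple_2 between -0.01 and 0.01 m)) and height (world z) of caddy above 0.07 m and angle between caddy's own z axis and vertical below 0.14 rad and value of joint caddy_handle above 1.2 rad and linear speed of caddy below 0.03 m/s and angular speed of caddy below 0.2 rad/s and contact force between the fingers and caddy above 3 N and distance between the grasp point and handle_grip below 0.04 m and angle between each of moistener_1, moistener_2, glue_stick_1, glue_stick_2's own z axis and vertical below 0.3 rad); the arm keeps its last pose, push and grip.
It fails at once if the caddy is tipped by more than 20 degrees (angle between caddy's own z axis and vertical above 0.35 rad).
It fails at once if something else on the table is moved by more than 3 cm (distance of any of calculator, stapler, glue_bottle, tape_gun from where it was at the start of the episode above 0.03 m).
It also fails if it takes over 72 s, if anything falls off the work surface, if the arm or the gripper's body presses on something with over 40 N, if the wrist force passes 120 N, or if a joint passes its speed limit or range.

## Working session

There is one attempt and no reset: what is moved stays moved. The work goes in short steps, Python scripts to look and compute and a tool call to move; the robot and the scene stay as the last step left them, time stands still between calls to the robot, and variables do not carry over. Pictures are saved under pics/ and viewed, at most 10 in all, crops included, and the job is handed in when it is done.

Besides the shell and the picture viewer there is one more tool, called after ">>>" as name(argument=value, ...) on one line, values as JSON. drive_tool: Moves the arm, as the interface text tells. Its arguments: {"type":"object","properties":{"moves":{"type":"array","items":{"type":"array","items":{"type":"number"}}},"fingers":{"type":"number"},"grip_force":{"type":"number"}},"required":["moves"]}

```bash
mkdir -p pics
python3 - <<'E'
from plant import manip
import cv2,numpy as np
s=manip.get_state();print({k:np.round(v,3) for k,v in s.items()})
for n in("top","side"):
    c=manip.camera(n);cv2.imwrite(f"pics/{n}0.png",c["img"]);print(n,c["fx"],c["fy"],c["cx"],c["cy"],c["origin"],np.round(c["rotation"],4).tolist())
E
```

```text
{'t': np.float64(0.0), 'joints': array([ 1.043,  0.309,  1.635,  0.   ,  1.2  , -0.07 ]), 'joint_velocities': array([ 0.001, -0.   , -0.001, -0.003, -0.001,  0.001]), 'effort': array([-0.0000e+00, -4.1527e+01, -2.7665e+01, -0.0000e+00,  1.1000e-02,
        0.0000e+00]), 'eef_pos': array([0.276, 0.56 , 0.23 ]), 'tool_rot': array([-0.   ,  0.227,  0.974, -0.001]), 'ft_force': array([ 0.09 , -0.176, -0.775]), 'ft_torque': array([-0.036,  0.001,  0.015]), 'grip_force': np.float64(0.0), 'width': np.float64(0.085)}
top 568.4126307002227 568.4126307002227 312.17853121977964 239.65745521150532 [0.37977458 0.04647119 1.51560062] [-0.0194, 0.7087, -0.7045, 0.0325]
side 524.2416160710223 524.2416160710223 317.3657763274463 240.9503218228581 [ 0.24931327 -0.8902329   0.59003754] [-0.5126, 0.8489, -0.1075, 0.0714]
```

View pics/top0.png

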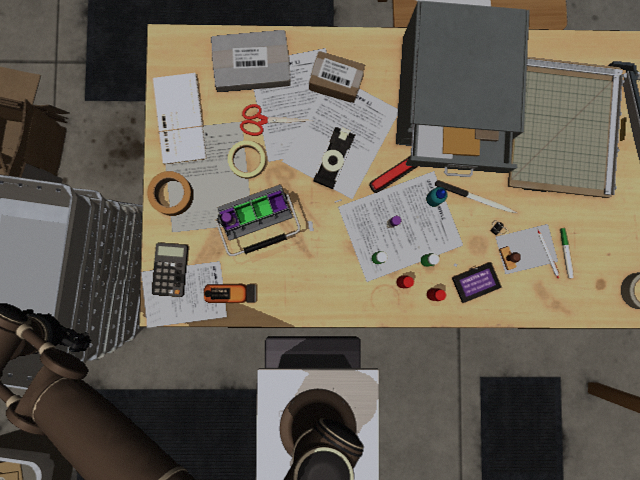

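View pics/side0.png

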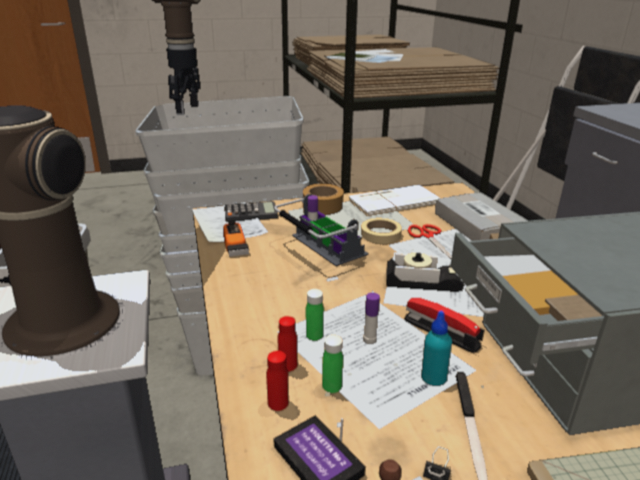

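The top view shows the caddy at about (258,215), with its handle toward the robot. The green bottles are at (379,257) and (430,260), the loose glue stick at (394,221), the red look-alikes at (405,282) and (437,294), and the teal bottle at (438,195). The side view shows all of these standing. Next I'll segment them and triangulate.

```bash
cat > h.py <<'E'
from plant import manip
import cv2,numpy as np
from scipy.spatial.transform import Rotation as R
def rot(q): return R.from_quat([q[1],q[2],q[3],q[0]])
class Cam:
    def __init__(s,n):
        c=manip.camera(n);s.img=c["img"];s.o=np.array(c["origin"]);s.r=rot(c["rotation"]).as_matrix()
        s.K=np.array([[c["fx"],0,c["cx"]],[0,c["fy"],c["cy"]],[0,0,1]])
    def ray(s,p): return s.r@np.linalg.solve(s.K,[p[0],p[1],1])
    def at(s,p,z): d=s.ray(p);return s.o+d*(z-s.o[2])/d[2]
    def proj(s,X): q=s.K@(s.r.T@(np.array(X)-s.o));return q[:2]/q[2]
def tri(a,pa,b,pb):
    da,db=a.ray(pa),b.ray(pb);t=np.linalg.lstsq(np.c_[da,-db],b.o-a.o,rcond=None)[0]
    A=a.o+t[0]*da;B=b.o+t[1]*db;return (A+B)/2,np.linalg.norm(A-B)
def blobs(img,lo,hi,amin=15):
    m=cv2.inRange(cv2.cvtColor(img,cv2.COLOR_BGR2HSV),np.array(lo),np.array(hi))
    n,l,st,ce=cv2.connectedComponentsWithStats(m)
    return [(st[i].tolist(),np.round(ce[i],1).tolist(),l==i) for i in range(1,n) if st[i][4]>=amin]
GREEN=((45,100,60),(75,255,255));PURP=((125,80,50),(150,255,255));WHITE=((0,0,170),(180,50,255))
E
python3 - <<'E'
from h import *
for n in("top","side"):
    c=Cam(n)
    for nm,k in(("G",GREEN),("P",PURP)):
        for b in blobs(c.img,*k): print(n,nm,b[0],b[1])
    for (x,y,w,hh,k) in ([(205,175,110,85,5),(360,175,100,130,5)] if n=="top" else [(270,180,110,95,5),(290,270,110,140,4)]):
        pass
    globals()[n]=c
a=cv2.resize(top.img[175:265,200:320],(800,600),interpolation=cv2.INTER_CUBIC);cv2.imwrite("pics/tc.png",a)
a=cv2.resize(side.img[185:275,270:390],(800,600),interpolation=cv2.INTER_CUBIC);cv2.imwrite("pics/sc.png",a)
E
```

```text
top G [251, 195, 16, 7, 35] [258.3, 198.3]
top G [237, 199, 36, 26, 494] [254.3, 211.6]
top G [234, 201, 16, 8, 37] [241.3, 204.5]
top G [562, 228, 6, 17, 67] [564.2, 236.7]
top G [373, 255, 8, 9, 29] [375.6, 259.8]
top G [423, 256, 10, 10, 44] [426.1, 261.5]
top P [268, 190, 13, 8, 42] [273.8, 193.4]
top P [270, 195, 17, 18, 185] [278.1, 203.7]
top P [220, 207, 14, 15, 120] [226.3, 214.4]
top P [226, 212, 13, 18, 72] [232.7, 222.8]
top P [391, 216, 10, 9, 69] [395.9, 220.0]
top P [459, 268, 37, 29, 459] [477.3, 282.5]
side G [310, 217, 34, 16, 271] [326.4, 224.6]
side G [313, 227, 6, 6, 19] [315.1, 229.8]
side G [322, 238, 9, 8, 57] [326.2, 241.0]
side G [306, 303, 18, 37, 563] [314.3, 320.9]
side G [323, 351, 20, 42, 725] [332.1, 371.6]
side P [307, 195, 18, 23, 197] [313.2, 204.9]
side P [302, 214, 8, 7, 29] [305.6, 217.2]
side P [334, 233, 13, 10, 81] [341.2, 237.1]
side P [333, 240, 9, 14, 83] [336.9, 246.8]
side P [366, 293, 13, 23, 264] [371.9, 304.1]
side P [286, 423, 66, 57, 1471] [318.2, 452.9]
```

View pics/tc.png

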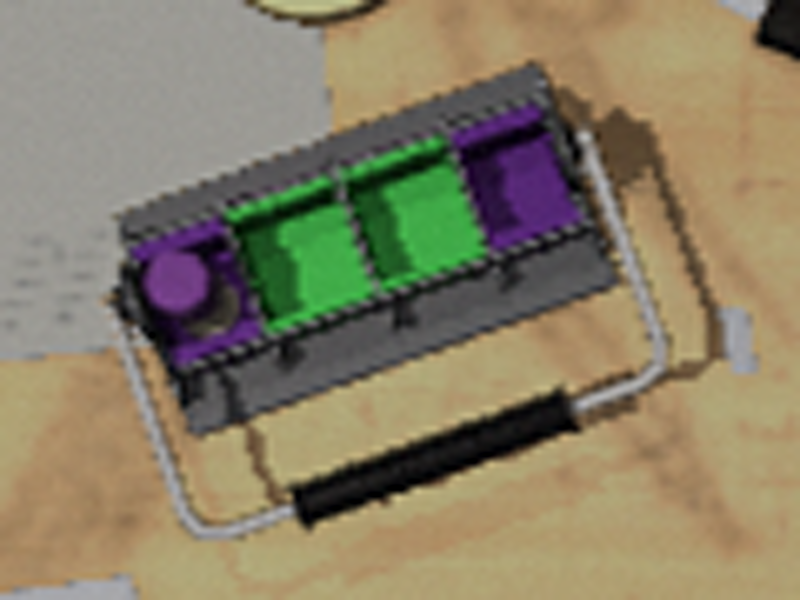

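View pics/sc.png

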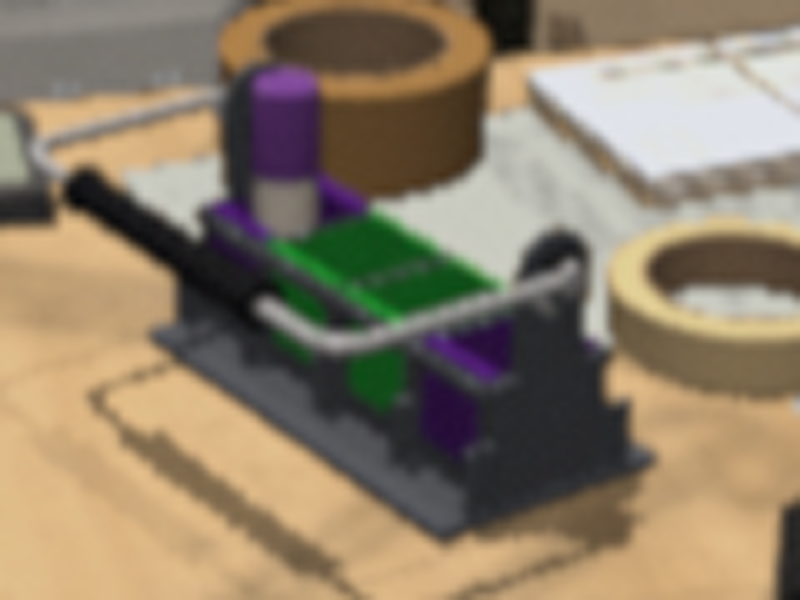

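The top crop shows the foot plate corners at crop pixels (118,212), (545,65), (615,290) and (190,435), and the grip ends at (300,505) and (572,408). The side crop shows the grip running from (82,190) to (262,300). I'll measure the caddy from these and take one composite crop of the bottles.

Run:
```python
from h import *
t=Cam("top");s=Cam("side")
f=20/3
T=lambda x,y:np.array([200+(x+.5)/f-.5,175+(y+.5)/f-.5]);S=lambda x,y:np.array([270+(x+.5)/f-.5,185+(y+.5)/f-.5])
P=[t.at(T(*p),.006) for p in((118,212),(545,65),(615,290),(190,435))]
c=np.mean(P,0);print("corners",np.round(P,4).tolist(),"c",c.round(4),[np.linalg.norm(P[i]-P[(i+1)%4]).round(4) for i in range(4)])
y=P[0]-P[1]+P[3]-P[2];print("yaw of caddy y from world y deg",np.degrees(np.arctan2(-y[0],y[1])))
G=[tri(t,T(*a),s,S(*b)) for a,b in(((300,505),(82,190)),((572,408),(262,300)))]
print("grip",G,"mid",(G[0][0]+G[1][0])/2)
# ring rim green centre
g=[t.at(p,.006) for p in(T(345,265),T(420,215))]
cs=[t.at(T(*p),.052) for p in((228,212),(447,140),(488,250),(268,330))]
print("green rim corners",np.round(cs,4).tolist(),np.mean(cs,0).round(4))
a=cv2.resize(t.img[205:275,360:453],(400,301),interpolation=cv2.INTER_CUBIC)
a2=cv2.resize(s.img[280:400,295:395],(500,600),interpolation=cv2.INTER_CUBIC)
o=np.zeros((600,800,3),np.uint8);o[:301,:400]=a;o[:,400:]=cv2.resize(s.img[280:400,300:380],(400,600),interpolation=cv2.INTER_CUBIC);cv2.imwrite("pics/bt.png",o)
```

```text
corners [[0.5784, 0.2723, 0.006], [0.6392, 0.1022, 0.006], [0.5485, 0.0734, 0.006], [0.4891, 0.2422, 0.006]] c [0.5638 0.1725 0.006 ] [np.float64(0.1806), np.float64(0.0952), np.float64(0.1789), np.float64(0.0942)]
yaw of caddy y from world y deg 19.516993446117873
grip [(array([0.45680761, 0.1900283 , 0.08630744]), np.float64(0.0006874946031104035)), (array([0.49459377, 0.08770356, 0.08894117]), np.float64(0.0006147445840501025))] mid [0.47570069 0.13886593 0.0876243 ]
green rim corners [[0.5727, 0.2229, 0.052], [0.6015, 0.1383, 0.052], [0.5586, 0.122, 0.052], [0.5268, 0.2067, 0.052]] [0.5649 0.1725 0.052 ]
```

View pics/bt.png

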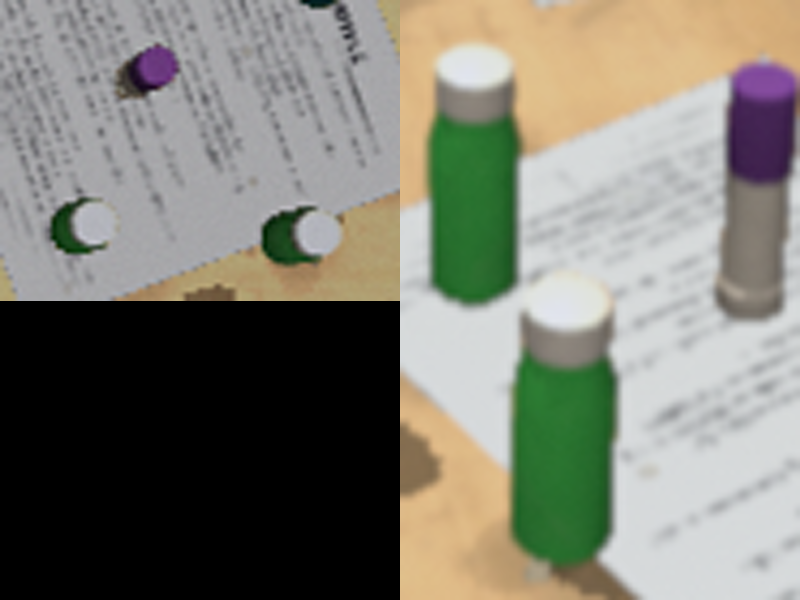

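The composite shows cap tops at (94,224), (318,233) and (157,68) in the top-view part. In the side-view part they are at (475,70), (568,300) and (766,83). All three are upright.

Run:
```python
from h import *
t=Cam("top");s=Cam("side")
T=lambda x,y:(360+(x+.5)/4.3-.5,205+(y+.5)/4.3-.5);S=lambda x,y:(300+(x-400+.5)/5-.5,280+(y+.5)/5-.5)
for n,a,b in(("A",(94,224),(475,69)),("B",(318,233),(568,299)),("glue",(157,68),(766,83))):
    p,e=tri(t,T(*a),s,S(*b));print(n,p.round(4),e.round(4),"top-only@.095",t.at(T(*a),.0955).round(4))
for n,p in(("red1",(405,281)),("red2",(437,294)),("teal",(439,193))):print(n,t.at(p,.095 if n!="teal" else .12).round(3))
# glue stick 2 in caddy
p,e=tri(t,(200+178.5/(20/3)-.5,175+282/(20/3)-.5),s,(270+287/(20/3)-.5,185+85/(20/3)-.5));print("glue2 top",p.round(4),e)
st=manip.get_state();print(rot(st["tool_rot"]).as_matrix().round(4).tolist(),st["eef_pos"],st["t"])
```

```text
A [ 0.4439 -0.1547  0.0887] 0.0016 top-only@.095 [ 0.4427 -0.1535  0.0955]
B [ 0.4391 -0.2858  0.0905] 0.0012 top-only@.095 [ 0.4383 -0.2845  0.0955]
glue [ 0.5361 -0.1919  0.0921] 0.0029 top-only@.095 [ 0.5344 -0.1909  0.0955]
red1 [ 0.382 -0.212  0.095]
red2 [ 0.35  -0.292  0.095]
teal [ 0.601 -0.294  0.12 ]
glue2 top [0.5404 0.2355 0.0988] 0.000685372573597886
[[-0.897, 0.442, -0.0001], [0.442, 0.897, -0.0003], [0.0, -0.0003, -1.0]] [0.27622211 0.56054144 0.23108785] 0.4
```

Every measurement checks out:

| Check | Result |
|---|---|
| Foot plate | about 95 × 180 mm |
| Grip height | 88 mm |
| Grip to caddy centre | 94 mm |
| Cap tops | 89–92 mm |
| Caddy centre | (0.5645, 0.172), yaw 20° |

I'll keep the tool at yaw 20° throughout, so tool y lies along caddy x and tool x along caddy y.

>>> drive_tool(moves=[[-0.26,-0.32,0,0,0,0.764],[-0.26,-0.32,0,0,0,0.764],[-0.26,-0.32,0,0,0,0.764],[-0.26,-0.32,0,0,0,0.764],[-0.26,-0.32,0,0,0,0.764],[-0.26,-0.32,0,0,0,0.764],[-0.26,-0.32,0,0,0,0.764],[-0.26,-0.32,0,0,0,0.764]], fingers=0.06, grip_force=30)

```text
t: 1.4
eef_pos: [0.3685, 0.1568, 0.2316]
tool_rot: [0.0, 0.576, 0.818, 0.0]
ft_force: [-0.7, -0.4, 0.6]
width: 0.0599
grip_force: 0.0
```

```bash
cat > go.py <<'E'
import sys
from h import *
s=manip.get_state();p=s["eef_pos"];r=rot(s["tool_rot"])
print("t",round(float(s["t"]),2),"pos",np.round(p,4),"w",round(float(s["width"]),4),"g",round(float(s["grip_force"]),1),"yaw(y_t)",np.degrees(np.arctan2(r.as_matrix()[1,1],r.as_matrix()[0,1])).round(2))
tgt=R.from_matrix(np.array([[-.342,.94,0],[.94,.342,0],[0,0,-1]]).astype(float))
print("turn",(r.inv()*tgt).as_rotvec().round(3))
P={"A":(.443,-.154),"B":(.4385,-.285),"G":(.535,-.191),"g1":(.5724,.1504),"g2":(.5566,.1936),"p1":(.5869,.1104),"h":(.4757,.1389)}
for a in sys.argv[1:]:
    n,z=a.split(",");print(a,r.inv().apply(np.array([*P[n],float(z)])-p).round(4))
E
python3 go.py A,.2 A,.05
```

```text
t 1.4 pos [0.3685 0.1568 0.2316] w 0.0599 g 0.0 yaw(y_t) 19.72
turn [ 0.001  0.    -0.005]
A,.2 [-0.3177 -0.0348  0.0316]
A,.05 [-0.3176 -0.0349  0.1816]
```

>>> drive_tool(moves=[[-0.318,-0.035,0.03,0,0,0],[-0.318,-0.035,0.03,0,0,0],[-0.318,-0.035,0.03,0,0,0],[-0.318,-0.035,0.03,0,0,0],[-0.318,-0.035,0.03,0,0,0],[-0.318,-0.035,0.03,0,0,0],[-0.318,-0.035,0.03,0,0,0],[-0.318,-0.035,0.03,0,0,0]])

```text
t: 2.4
eef_pos: [0.4437, -0.1502, 0.2011]
tool_rot: [-0.001, 0.573, 0.82, 0.0]
ft_force: [0.3, 0.8, 0.3]
width: 0.06
grip_force: 0.0
```

```bash
python3 go.py A,.05
```

```text
t 2.4 pos [ 0.4437 -0.1502  0.2011] w 0.06 g 0.0 yaw(y_t) 20.12
turn [-0.    -0.001  0.002]
A,.05 [-0.0035 -0.002   0.1511]
```

>>> drive_tool(moves=[[-0.002,-0.001,0.06,0,0,0],[-0.002,-0.001,0.11,0,0,0],[-0.002,-0.001,0.14,0,0,0],[-0.002,-0.001,0.151,0,0,0],[-0.002,-0.001,0.151,0,0,0],[-0.002,-0.001,0.151,0,0,0]])

```text
t: 3.15
eef_pos: [0.4452, -0.1546, 0.0518]
tool_rot: [0.002, 0.573, 0.819, 0.0]
ft_force: [1.0, -0.0, 0.3]
width: 0.0602
grip_force: 0.0
```

>>> drive_tool(moves=[[0,0,0,0,0,0],[0,0,0,0,0,0],[0,0,0,0,0,0],[0,0,0,0,0,0],[0,0,0,0,0,0],[0,0,0,0,0,0]], fingers=0.02)

```text
t: 3.9
eef_pos: [0.4446, -0.155, 0.0515]
tool_rot: [0.001, 0.574, 0.819, 0.0]
ft_force: [-1.3, 0.3, 6.6]
width: 0.0321
grip_force: 29.4
```

>>> drive_tool(moves=[[0,0,-0.03,0,0,0],[0,0,-0.08,0,0,0],[0,0,-0.13,0,0,0],[0,0,-0.16,0,0,0],[0,0,-0.16,0,0,0]])

```text
t: 4.53
eef_pos: [0.4457, -0.1553, 0.2132]
tool_rot: [0.003, 0.574, 0.819, 0.001]
ft_force: [0.2, 1.3, -0.0]
width: 0.0321
grip_force: 29.8
```

```bash
python3 go.py g1,.21 g1,.057
```

```text
t 4.53 pos [ 0.4457 -0.1553  0.2132] w 0.0321 g 29.8 yaw(y_t) 19.98
turn [ 0.005  0.005 -0.   ]
g1,.21 [0.244  0.2235 0.0031]
g1,.057 [0.2448 0.2228 0.1561]
```

Bottle A is held, with the width reading 32 mm. I'm taking it to green_1.

>>> drive_tool(moves=[[0.244,0.224,0,0,0,0],[0.244,0.224,0,0,0,0],[0.244,0.224,0,0,0,0],[0.244,0.224,0,0,0,0],[0.244,0.224,0,0,0,0],[0.244,0.224,0,0,0,0],[0.244,0.224,0,0,0,0],[0.244,0.224,0,0,0,0]])

```text
t: 5.52
eef_pos: [0.5695, 0.1499, 0.2091]
tool_rot: [-0.001, 0.574, 0.819, -0.001]
ft_force: [-0.7, -0.2, -0.5]
width: 0.032
grip_force: 29.9
```

```bash
python3 go.py g1,.058
python3 - <<'E'
from h import *
t=Cam("top");s=Cam("side")
o=np.zeros((600,800,3),np.uint8);o[:,:400]=cv2.resize(t.img[150:270,205:285],(400,600));o[:,400:]=cv2.resize(s.img[150:270,280:360],(400,600));cv2.imwrite("pics/p1.png",o)
E
```

```text
t 5.53 pos [0.5695 0.1499 0.2091] w 0.032 g 29.9 yaw(y_t) 19.94
turn [-0.003  0.    -0.001]
g1,.058 [-0.0005  0.0033  0.1511]
```

View pics/p1.png

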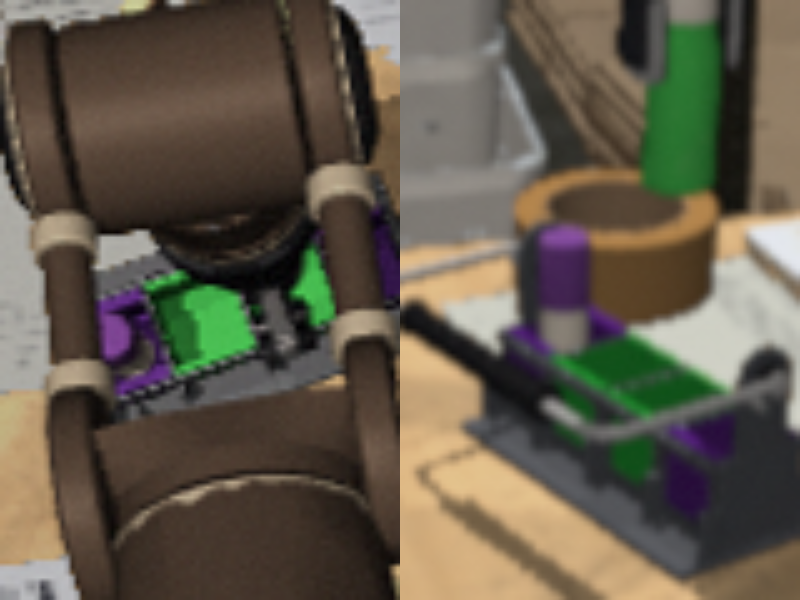

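The bottle hangs upright above the caddy, with its bottom at side-view crop pixel (680,190), and the top view is blocked by the arm. I'll lower it.

>>> drive_tool(moves=[[0,0.002,0.03,0,0,0],[0,0.002,0.06,0,0,0],[0,0.002,0.09,0,0,0],[0,0.002,0.12,0,0,0],[0,0.002,0.14,0,0,0],[0,0.002,0.15,0,0,0],[0,0.002,0.15,0,0,0],[0,0.002,0.15,0,0,0]])

```text
t: 6.62
eef_pos: [0.5737, 0.1524, 0.0615]
tool_rot: [0.001, 0.574, 0.819, 0.001]
ft_force: [0.6, 0.2, -1.1]
width: 0.0319
grip_force: 29.9
```

```bash
python3 go.py g1,.0575
```

```text
t 6.62 pos [0.5737 0.1524 0.0615] w 0.0319 g 29.9 yaw(y_t) 19.99
turn [ 0.002  0.    -0.   ]
g1,.0575 [-0.0014 -0.0019  0.004 ]
```

>>> drive_tool(moves=[[-0.001,-0.002,0.004,0,0,0],[-0.001,-0.002,0.004,0,0,0]])

```text
t: 6.88
eef_pos: [0.5719, 0.1507, 0.0573]
tool_rot: [0.001, 0.574, 0.819, 0.001]
ft_force: [-0.4, 0.7, 2.3]
width: 0.0323
grip_force: 29.6
```

>>> drive_tool(moves=[[0,0,0,0,0,0],[0,0,0,0,0,0],[0,0,0,0,0,0],[0,0,0,0,0,0]], fingers=0.06)

```text
t: 7.38
eef_pos: [0.5709, 0.1506, 0.0561]
tool_rot: [-0.0, 0.574, 0.819, -0.0]
ft_force: [0.5, -0.3, 0.2]
width: 0.0595
grip_force: 0.0
```

>>> drive_tool(moves=[[0,0,-0.04,0,0,0],[0,0,-0.09,0,0,0],[0,0,-0.15,0,0,0],[0,0,-0.15,0,0,0]])

```text
t: 7.88
eef_pos: [0.5757, 0.1515, 0.2132]
tool_rot: [0.005, 0.574, 0.819, 0.005]
ft_force: [0.1, -0.0, -0.0]
width: 0.06
grip_force: 0.0
```

```bash
python3 go.py B,.2
```

```text
t 7.88 pos [0.5757 0.1515 0.2132] w 0.06 g 0.0 yaw(y_t) 20.0
turn [0.013 0.002 0.   ]
B,.2 [-0.3632 -0.2784  0.0103]
```

>>> drive_tool(moves=[[-0.364,-0.275,0,0,0,0],[-0.364,-0.275,0,0,0,0],[-0.364,-0.275,0,0,0,0],[-0.364,-0.275,0,0,0,0],[-0.364,-0.275,0,0,0,0],[-0.364,-0.275,0,0,0,0],[-0.364,-0.275,0,0,0,0],[-0.364,-0.275,0,0,0,0]])

```text
t: 8.88
eef_pos: [0.4354, -0.2882, 0.2054]
tool_rot: [-0.001, 0.575, 0.818, -0.0]
ft_force: [-0.4, 0.1, -0.6]
width: 0.0602
grip_force: 0.0
```

>>> drive_tool(moves=[[0,0,0,0,0,0],[0,0,0,0,0,0]])

```text
t: 9.12
eef_pos: [0.4372, -0.2839, 0.2056]
tool_rot: [-0.001, 0.573, 0.819, 0.0]
ft_force: [-0.2, -1.0, -0.1]
width: 0.06
grip_force: 0.0
```

```bash
python3 go.py B,.05
python3 - <<'E'
from h import *
t=Cam("top");s=Cam("side")
o=np.zeros((600,800,3),np.uint8);o[:,:400]=cv2.resize(t.img[150:270,205:285],(400,600));o[:,400:]=cv2.resize(s.img[180:270,280:340],(400,600));cv2.imwrite("pics/p2.png",o)
E
```

```text
t 9.12 pos [ 0.4372 -0.2839  0.2056] w 0.06 g 0.0 yaw(y_t) 20.05
turn [-0.    -0.002  0.001]
B,.05 [-0.0018  0.0009  0.1556]
```

View pics/p2.png

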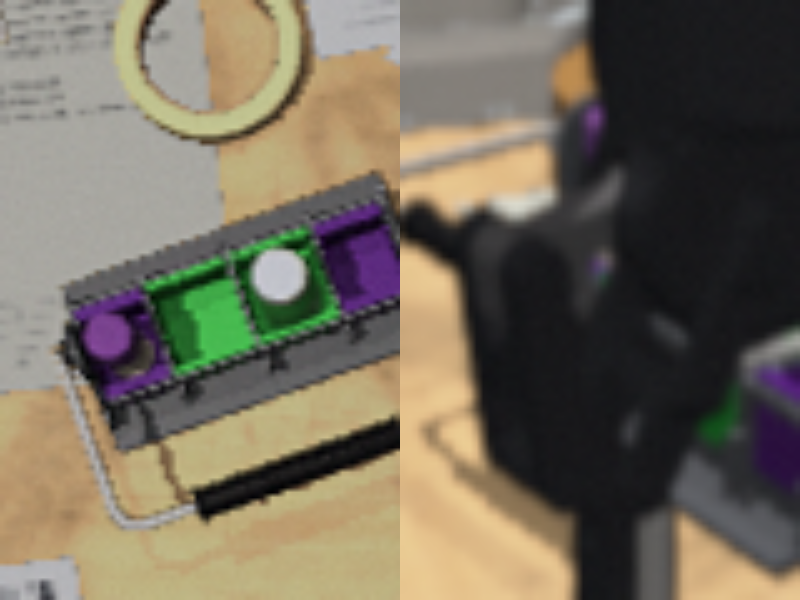

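The top view shows the bottle's white cap at crop pixel (279,275), seated in green_1, with the caddy unmoved. Next is bottle B.

>>> drive_tool(moves=[[-0.001,0.001,0.06,0,0,0],[-0.001,0.001,0.11,0,0,0],[-0.001,0.001,0.14,0,0,0],[-0.001,0.001,0.155,0,0,0],[-0.001,0.001,0.155,0,0,0],[-0.001,0.001,0.155,0,0,0]])

```text
t: 9.98
eef_pos: [0.4398, -0.2867, 0.0528]
tool_rot: [0.002, 0.573, 0.819, -0.0]
ft_force: [0.1, -0.8, -0.5]
width: 0.0603
grip_force: 0.0
```

>>> drive_tool(moves=[[0,0,0,0,0,0],[0,0,0,0,0,0],[0,0,0,0,0,0],[0,0,0,0,0,0],[0,0,0,0,0,0],[0,0,0,0,0,0]], fingers=0.02)

```text
t: 10.72
eef_pos: [0.4393, -0.287, 0.0527]
tool_rot: [0.001, 0.574, 0.819, -0.0]
ft_force: [-1.3, -0.1, 5.9]
width: 0.032
grip_force: 29.5
```

>>> drive_tool(moves=[[0,0,-0.03,0,0,0],[0,0,-0.08,0,0,0],[0,0,-0.13,0,0,0],[0,0,-0.16,0,0,0],[0,0,-0.16,0,0,0],[0,0,-0.16,0,0,0]])

```text
t: 11.48
eef_pos: [0.4375, -0.2854, 0.21]
tool_rot: [-0.001, 0.574, 0.819, 0.0]
ft_force: [0.7, 0.3, -0.6]
width: 0.0322
grip_force: 29.9
```

```bash
python3 go.py g2,.21
```

```text
t 11.47 pos [ 0.4375 -0.2854  0.21  ] w 0.0322 g 29.9 yaw(y_t) 19.99
turn [-0.001 -0.002 -0.   ]
g2,.21 [4.094e-01 2.757e-01 4.000e-04]
```

>>> drive_tool(moves=[[0.409,0.275,0,0,0,0],[0.409,0.275,0,0,0,0],[0.409,0.275,0,0,0,0],[0.409,0.275,0,0,0,0],[0.409,0.275,0,0,0,0],[0.409,0.275,0,0,0,0],[0.409,0.275,0,0,0,0],[0.409,0.275,0,0,0,0]])

```text
t: 12.48
eef_pos: [0.5556, 0.1942, 0.2084]
tool_rot: [-0.001, 0.573, 0.819, -0.002]
ft_force: [0.4, 0.2, -0.0]
width: 0.0318
grip_force: 29.9
```

>>> drive_tool(moves=[[0,0,0,0,0,0],[0,0,0,0,0,0]])

```text
t: 12.72
eef_pos: [0.5554, 0.1917, 0.2088]
tool_rot: [-0.001, 0.573, 0.819, -0.002]
ft_force: [0.1, 0.1, -0.4]
width: 0.032
grip_force: 30.0
```

```bash
python3 go.py g2,.058
```

```text
t 12.72 pos [0.5554 0.1917 0.2088] w 0.032 g 30.0 yaw(y_t) 20.05
turn [-0.005  0.     0.001]
g2,.058 [0.0014 0.0025 0.1508]
```

>>> drive_tool(moves=[[0.001,0.001,0.03,0,0,0],[0.001,0.001,0.06,0,0,0],[0.001,0.001,0.09,0,0,0],[0.001,0.001,0.12,0,0,0],[0.001,0.001,0.14,0,0,0],[0.001,0.001,0.148,0,0,0],[0.001,0.001,0.148,0,0,0],[0.001,0.001,0.148,0,0,0]])

```text
t: 13.72
eef_pos: [0.5587, 0.1938, 0.0645]
tool_rot: [0.001, 0.574, 0.819, 0.001]
ft_force: [0.2, -0.3, -0.3]
width: 0.0324
grip_force: 30.0
```

```bash
python3 go.py g2,.058
```

```text
t 13.72 pos [0.5587 0.1938 0.0645] w 0.0324 g 30.0 yaw(y_t) 19.99
turn [ 0.002  0.    -0.   ]
g2,.058 [ 0.0006 -0.002   0.0065]
```

>>> drive_tool(moves=[[0,-0.002,0.006,0,0,0],[0,-0.002,0.006,0,0,0]])

```text
t: 13.98
eef_pos: [0.5567, 0.1932, 0.0584]
tool_rot: [0.001, 0.574, 0.819, 0.001]
ft_force: [0.1, 0.7, 3.4]
width: 0.0321
grip_force: 29.7
```

>>> drive_tool(moves=[[0,0,0,0,0,0],[0,0,0,0,0,0],[0,0,0,0,0,0],[0,0,0,0,0,0]], fingers=0.06)

```text
t: 14.48
eef_pos: [0.5554, 0.1929, 0.0571]
tool_rot: [-0.0, 0.574, 0.819, -0.0]
ft_force: [-0.4, 0.1, -0.5]
width: 0.0598
grip_force: 0.0
```

>>> drive_tool(moves=[[0,0,-0.04,0,0,0],[0,0,-0.09,0,0,0],[0,0,-0.15,0,0,0],[0,0,-0.15,0,0,0],[0,0,-0.15,0,0,0]])

```text
t: 15.1
eef_pos: [0.5554, 0.1928, 0.2072]
tool_rot: [-0.0, 0.574, 0.819, -0.0]
ft_force: [-0.4, -0.7, -0.9]
width: 0.06
grip_force: 0.0
```

```bash
python3 go.py G,.2
```

```text
t 15.1 pos [0.5554 0.1928 0.2072] w 0.06 g 0.0 yaw(y_t) 20.0
turn [-0. -0.  0.]
G,.2 [-0.3537 -0.1504  0.0072]
```

>>> drive_tool(moves=[[-0.354,-0.15,0,0,0,0],[-0.354,-0.15,0,0,0,0],[-0.354,-0.15,0,0,0,0],[-0.354,-0.15,0,0,0,0],[-0.354,-0.15,0,0,0,0],[-0.354,-0.15,0,0,0,0],[-0.354,-0.15,0,0,0,0],[-0.354,-0.15,0,0,0,0]])

```text
t: 16.1
eef_pos: [0.5344, -0.1909, 0.2051]
tool_rot: [-0.002, 0.574, 0.819, -0.0]
ft_force: [-0.2, 1.2, -0.1]
width: 0.0601
grip_force: 0.0
```

>>> drive_tool(moves=[[0,0,0,0,0,0],[0,0,0,0,0,0]])

```text
t: 16.35
eef_pos: [0.5358, -0.1893, 0.2069]
tool_rot: [-0.0, 0.573, 0.82, 0.0]
ft_force: [-0.4, 0.3, -0.0]
width: 0.0599
grip_force: 0.0
```

```bash
python3 go.py G,.05
```

```text
t 16.35 pos [ 0.5358 -0.1893  0.2069] w 0.0599 g 0.0 yaw(y_t) 20.13
turn [-0.    -0.001  0.002]
G,.05 [-0.0014 -0.0013  0.1569]
```

>>> drive_tool(moves=[[-0.001,-0.001,0.06,0,0,0],[-0.001,-0.001,0.11,0,0,0],[-0.001,-0.001,0.14,0,0,0],[-0.001,-0.001,0.155,0,0,0],[-0.001,-0.001,0.155,0,0,0],[-0.001,-0.001,0.155,0,0,0]])

```text
t: 17.1
eef_pos: [0.5367, -0.1927, 0.0539]
tool_rot: [0.002, 0.573, 0.819, 0.0]
ft_force: [0.2, -1.3, 0.0]
width: 0.0599
grip_force: 0.0
```

>>> drive_tool(moves=[[0,0,0,0,0,0],[0,0,0,0,0,0],[0,0,0,0,0,0],[0,0,0,0,0,0],[0,0,0,0,0,0],[0,0,0,0,0,0]], fingers=0.015)

```text
t: 17.85
eef_pos: [0.536, -0.1928, 0.0535]
tool_rot: [0.001, 0.574, 0.819, 0.0]
ft_force: [-1.2, -0.3, 5.0]
width: 0.025
grip_force: 29.6
```

>>> drive_tool(moves=[[0,0,-0.03,0,0,0],[0,0,-0.08,0,0,0],[0,0,-0.13,0,0,0],[0,0,-0.16,0,0,0],[0,0,-0.16,0,0,0],[0,0,-0.16,0,0,0]])

```text
t: 18.6
eef_pos: [0.5341, -0.1919, 0.2107]
tool_rot: [-0.001, 0.574, 0.819, -0.0]
ft_force: [0.3, 0.6, -0.8]
width: 0.025
grip_force: 29.5
```

```bash
python3 go.py p1,.21
```

```text
t 18.6 pos [ 0.5341 -0.1919  0.2107] w 0.025 g 29.5 yaw(y_t) 19.99
turn [-0.002 -0.002 -0.   ]
p1,.21 [0.266  0.153  0.0009]
```

The glue stick is held, with the width reading 25 mm.

>>> drive_tool(moves=[[0.266,0.153,0,0,0,0],[0.266,0.153,0,0,0,0],[0.266,0.153,0,0,0,0],[0.266,0.153,0,0,0,0],[0.266,0.153,0,0,0,0],[0.266,0.153,0,0,0,0],[0.266,0.153,0,0,0,0],[0.266,0.153,0,0,0,0]])

```text
t: 19.6
eef_pos: [0.5872, 0.1084, 0.2111]
tool_rot: [-0.001, 0.574, 0.819, -0.001]
ft_force: [1.1, -0.5, -0.9]
width: 0.0251
grip_force: 29.6
```

>>> drive_tool(moves=[[0,0,0,0,0,0],[0,0,0,0,0,0]])

```text
t: 19.85
eef_pos: [0.588, 0.1089, 0.2124]
tool_rot: [0.0, 0.574, 0.819, 0.0]
ft_force: [-0.2, -0.6, -0.9]
width: 0.0249
grip_force: 29.6
```

```bash
python3 go.py p1,.059
```

```text
t 19.85 pos [0.588  0.1089 0.2124] w 0.0249 g 29.6 yaw(y_t) 19.91
turn [ 0.     0.    -0.002]
p1,.059 [ 0.0018 -0.0006  0.1534]
```

>>> drive_tool(moves=[[0.002,-0.001,0.03,0,0,0],[0.002,-0.001,0.06,0,0,0],[0.002,-0.001,0.09,0,0,0],[0.002,-0.001,0.12,0,0,0],[0.002,-0.001,0.14,0,0,0],[0.002,-0.001,0.148,0,0,0],[0.002,-0.001,0.148,0,0,0],[0.002,-0.001,0.148,0,0,0]])

```text
t: 20.85
eef_pos: [0.5876, 0.1116, 0.0656]
tool_rot: [0.001, 0.574, 0.819, 0.001]
ft_force: [0.3, -0.4, -0.3]
width: 0.0247
grip_force: 29.6
```

```bash
python3 go.py p1,.059
```

```text
t 20.85 pos [0.5876 0.1116 0.0656] w 0.0247 g 29.6 yaw(y_t) 19.99
turn [0.002 0.001 0.   ]
p1,.059 [-0.0009 -0.001   0.0066]
```

>>> drive_tool(moves=[[-0.001,-0.001,0.006,0,0,0],[-0.001,-0.001,0.006,0,0,0]])

```text
t: 21.1
eef_pos: [0.5868, 0.1102, 0.0594]
tool_rot: [0.001, 0.574, 0.819, 0.001]
ft_force: [0.3, -0.9, 3.3]
width: 0.025
grip_force: 29.7
```

>>> drive_tool(moves=[[0,0,0,0,0,0],[0,0,0,0,0,0],[0,0,0,0,0,0],[0,0,0,0,0,0]], fingers=0.06)

```text
t: 21.6
eef_pos: [0.5856, 0.1102, 0.0581]
tool_rot: [-0.0, 0.574, 0.819, -0.0]
ft_force: [-0.3, -0.0, -0.4]
width: 0.0598
grip_force: 0.0
```

>>> drive_tool(moves=[[0,0,-0.04,0,0,0],[0,0,-0.09,0,0,0],[0,0,-0.13,0,0,0],[0,0,-0.13,0,0,0],[0,-0.1,-0.13,0,0,0],[-0.15,-0.15,-0.13,0,0,0],[-0.22,-0.15,-0.13,0,0,0],[-0.22,-0.15,-0.13,0,0,0]])

```text
t: 22.6
eef_pos: [0.5176, -0.0988, 0.187]
tool_rot: [-0.001, 0.573, 0.819, -0.0]
ft_force: [0.7, -0.1, -0.1]
width: 0.0601
grip_force: 0.0
```

```bash
python3 - <<'E'
from h import *
t=Cam("top");s=Cam("side")
o=np.zeros((600,800,3),np.uint8);o[:,:450]=cv2.resize(t.img[150:270,205:295],(450,600));o[:,450:]=cv2.resize(s.img[160:280,285:355],(350,600));cv2.imwrite("pics/p3.png",o)
E
python3 go.py h,.15
```

```text
t 22.7 pos [ 0.5181 -0.103   0.1872] w 0.0597 g 0.0 yaw(y_t) 19.63
turn [-0.002  0.002 -0.006]
h,.15 [0.2422 0.0414 0.0368]
```

View pics/p3.png

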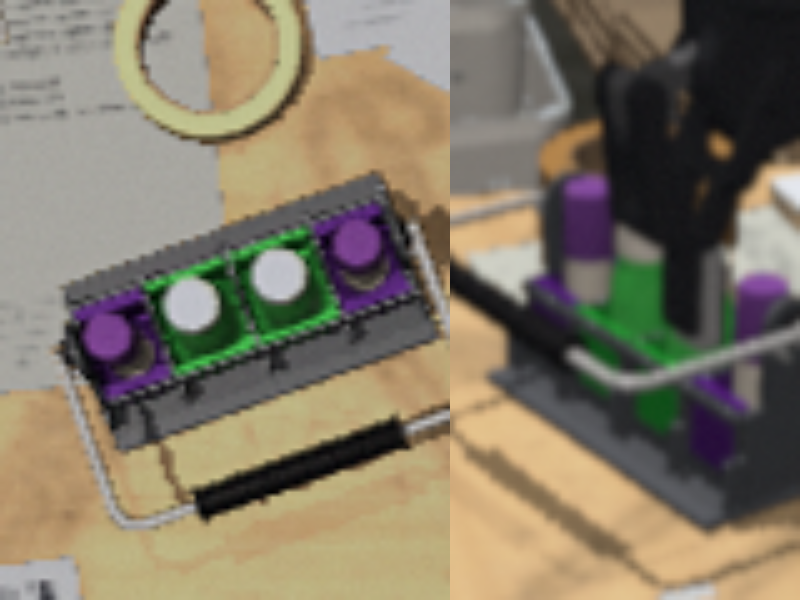

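All four items stand in their compartments: white caps at crop pixels (192,305) and (279,275), purple caps at (108,335) and (357,243). The grip's middle is at (302,468), unchanged. I'm moving to the handle.

>>> drive_tool(moves=[[0.242,0.041,0.02,0,0,0],[0.242,0.041,0.02,0,0,0],[0.242,0.041,0.02,0,0,0],[0.242,0.041,0.02,0,0,0],[0.242,0.041,0.02,0,0,0],[0.242,0.041,0.02,0,0,0],[0.242,0.041,0.02,0,0,0],[0.242,0.041,0.02,0,0,0]])

```text
t: 23.7
eef_pos: [0.4749, 0.1426, 0.1682]
tool_rot: [0.0, 0.575, 0.818, -0.0]
ft_force: [0.2, 0.1, -0.4]
width: 0.0599
grip_force: 0.0
```

```bash
python3 go.py h,.069
```

```text
t 23.7 pos [0.4749 0.1426 0.1682] w 0.0599 g 0.0 yaw(y_t) 19.87
turn [-0.     0.    -0.002]
h,.069 [-0.0037 -0.0005  0.0992]
```

>>> drive_tool(moves=[[-0.003,0,0.04,0,0,0],[-0.003,0,0.08,0,0,0],[-0.003,0,0.099,0,0,0],[-0.003,0,0.099,0,0,0],[-0.003,0,0.099,0,0,0]])

```text
t: 24.32
eef_pos: [0.4768, 0.1406, 0.0702]
tool_rot: [0.001, 0.574, 0.819, 0.001]
ft_force: [0.2, -0.2, -0.0]
width: 0.0603
grip_force: 0.0
```

>>> drive_tool(moves=[[0,0,0,0,0,0],[0,0,0,0,0,0],[0,0,0,0,0,0],[0,0,0,0,0,0],[0,0,0,0,0,0],[0,0,0,0,0,0],[0,0,0,0,0,0]], fingers=0.0, grip_force=50)

```text
t: 25.2
eef_pos: [0.4751, 0.1408, 0.07]
tool_rot: [-0.0, 0.573, 0.819, -0.001]
ft_force: [-3.2, -0.6, 5.0]
width: 0.0146
grip_force: 48.6
```

```bash
python3 go.py h,.069; python3 -c "
import numpy as np
for k in range(1,17):
    a=k*np.pi/32; print(k,round(.095*(1-np.cos(a)),4),round(-.095*np.sin(a),4))"
```

```text
t 25.2 pos [0.4751 0.1408 0.07  ] w 0.0146 g 48.6 yaw(y_t) 20.03
turn [-0.001  0.     0.001]
h,.069 [-0.002  -0.0001  0.001 ]
1 0.0005 -0.0093
2 0.0018 -0.0185
3 0.0041 -0.0276
4 0.0072 -0.0364
5 0.0112 -0.0448
6 0.016 -0.0528
7 0.0216 -0.0603
8 0.0278 -0.0672
9 0.0347 -0.0734
10 0.0422 -0.079
11 0.0502 -0.0838
12 0.0586 -0.0878
13 0.0674 -0.0909
14 0.0765 -0.0932
15 0.0857 -0.0945
16 0.095 -0.095
```

The grip is held (opening 14.6 mm, 49 N). I'm swinging it along the 95 mm arc.

>>> drive_tool(moves=[[0,0.0005,-0.009,0,0,0],[0,0.002,-0.0185,0,0,0],[0,0.004,-0.0275,0,0,0],[0,0.007,-0.0365,0,0,0],[0,0.011,-0.045,0,0,0],[0,0.016,-0.053,0,0,0],[0,0.0215,-0.0605,0,0,0],[0,0.028,-0.067,0,0,0]])

```text
t: 26.2
eef_pos: [0.5016, 0.1506, 0.1372]
tool_rot: [-0.001, 0.574, 0.819, -0.001]
ft_force: [-6.5, -0.6, 5.9]
width: 0.0146
grip_force: 49.5
```

>>> drive_tool(moves=[[0,0.007,-0.006,0,0,0],[0,0.0145,-0.012,0,0,0],[0,0.0225,-0.0165,0,0,0],[0,0.031,-0.0205,0,0,0],[0,0.0395,-0.0235,0,0,0],[0,0.0485,-0.026,0,0,0],[0,0.058,-0.0275,0,0,0],[0,0.067,-0.0275,0,0,0]])

```text
t: 27.2
eef_pos: [0.5669, 0.1748, 0.165]
tool_rot: [0.001, 0.574, 0.819, 0.002]
ft_force: [-1.3, 3.0, 6.5]
width: 0.014
grip_force: 49.5
```

>>> drive_tool(moves=[[0,0,0,0,0,0],[0,0,0,0,0,0]])

```text
t: 27.45
eef_pos: [0.5668, 0.1747, 0.165]
tool_rot: [0.001, 0.574, 0.819, 0.002]
ft_force: [-0.8, 3.2, 6.5]
width: 0.0144
grip_force: 49.6
```

```bash
python3 go.py
python3 - <<'E'
from h import *
s=Cam("side");cv2.imwrite("pics/p4.png",cv2.resize(s.img[140:290,240:400],(640,600)))
E
```

```text
t 27.45 pos [0.5668 0.1747 0.165 ] w 0.0144 g 49.6 yaw(y_t) 19.98
turn [ 0.004 -0.001 -0.   ]
```

View pics/p4.png

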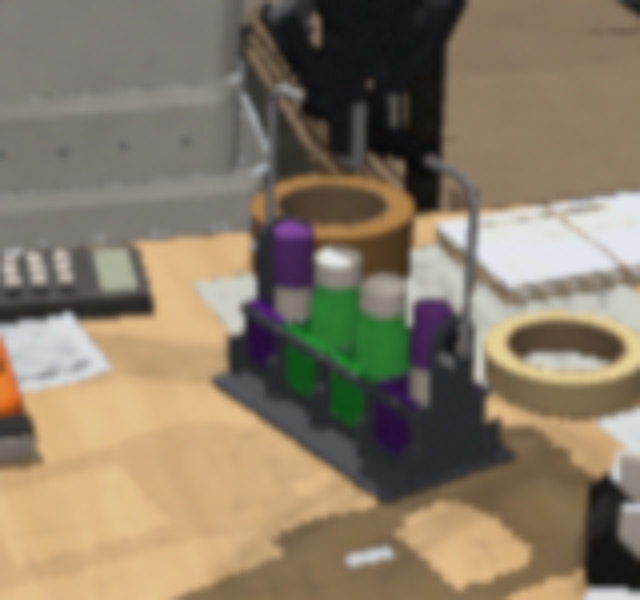

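The handle is upright (uprights at crop x≈270 and x≈470), the caddy is flat and everything is seated. I'm lifting slowly.

>>> drive_tool(moves=[[0,0,0,0,0,0],[0,0,-0.003,0,0,0],[0,0,-0.008,0,0,0],[0,0,-0.015,0,0,0],[0,0,-0.023,0,0,0],[0,0,-0.031,0,0,0],[0,0,-0.039,0,0,0],[0,0,-0.046,0,0,0]], fingers=0.0, grip_force=80)

```text
t: 28.5
eef_pos: [0.5651, 0.1735, 0.2106]
tool_rot: [0.0, 0.574, 0.819, 0.0]
ft_force: [-0.3, 0.2, -7.4]
width: 0.0136
grip_force: 78.0
```

>>> drive_tool(moves=[[0,0,-0.008,0,0,0],[0,0,-0.016,0,0,0],[0,0,-0.024,0,0,0],[0,0,-0.032,0,0,0],[0,0,-0.04,0,0,0],[0,0,-0.048,0,0,0],[0,0,-0.055,0,0,0],[0,0,-0.059,0,0,0]])

```text
t: 29.5
eef_pos: [0.5651, 0.1735, 0.2694]
tool_rot: [0.0, 0.574, 0.819, 0.0]
ft_force: [-0.2, 1.0, -7.1]
width: 0.0134
grip_force: 78.0
```

>>> drive_tool(moves=[[0,0,0,0,0,0],[0,0,0,0,0,0],[0,0,0,0,0,0],[0,0,0,0,0,0],[0,0,0,0,0,0],[0,0,0,0,0,0],[0,0,0,0,0,0],[0,0,0,0,0,0]])

```text
t: 30.5
eef_pos: [0.5649, 0.1735, 0.2688]
tool_rot: [0.0, 0.574, 0.819, 0.0]
ft_force: [0.1, 0.3, -6.8]
width: 0.0136
grip_force: 78.0
```

>>> drive_tool(moves=[[0,0,0,0,0,0],[0,0,0,0,0,0],[0,0,0,0,0,0],[0,0,0,0,0,0],[0,0,0,0,0,0],[0,0,0,0,0,0],[0,0,0,0,0,0],[0,0,0,0,0,0]])

```text
t: 31.5
eef_pos: [0.5649, 0.1735, 0.2688]
tool_rot: [0.0, 0.574, 0.819, -0.0]
ft_force: [-0.2, -0.0, -6.8]
width: 0.0138
grip_force: 78.0
```

```bash
python3 go.py
python3 - <<'E'
from h import *
s=Cam("side");cv2.imwrite("pics/p5.png",cv2.resize(s.img[90:270,240:400],(533,600)))
g=lambda im:cv2.cvtColor(im,cv2.COLOR_BGR2GRAY)[120:270,250:400].astype(float)
for _ in range(6): b=Cam("side")
print("motion",cv2.phaseCorrelate(g(s.img),g(b.img)),np.abs(g(s.img)-g(b.img)).max())
E
```

```text
t 31.5 pos [0.5649 0.1735 0.2688] w 0.0138 g 78.0 yaw(y_t) 20.0
turn [-0.  0.  0.]
motion ((0.002012857507182275, 0.0015672364886114565), 0.9922927653940525) 7.0
```

View pics/p5.png

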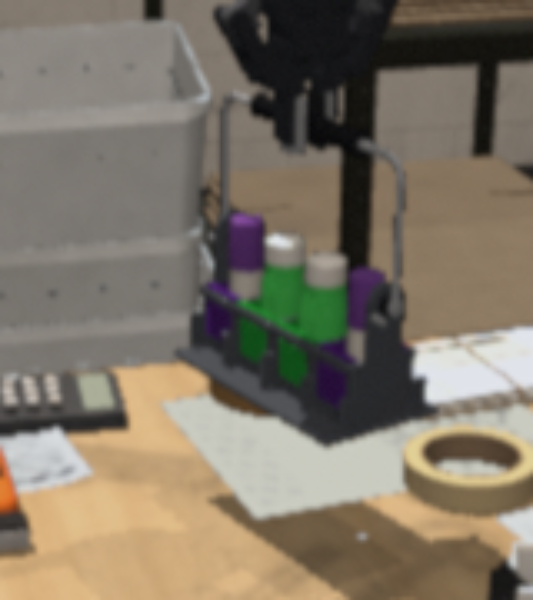

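The picture shows the caddy hanging level and still about 10 cm up. The gripper holds mid-grip at (295,115), and all four items are seated. The tool carries about 7 N, which fits the caddy's weight. I'm handing the job in.

```bash
python3 -c "
from plant import manip
print(manip.job_done())"
```

```text
the job is handed in; nothing more can be done
None
```

Job handed in at about 32 s: both moisteners and both glue sticks are seated, and the caddy is held by mid-grip about 10 cm up, level and still; the hand-in call returned no verdict.

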